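# Push the long pencil microphone home in the V-groove jig

## Robot

A 6-joint arm with a two-finger parallel gripper is mounted at the origin on the work surface. World frame = base frame: x ahead of the robot, y to its left, z up, the work surface at z = 0. Lengths are in m, angles in rad, forces in N, time in s.
With the tool pointing down it reaches from about 0.275 to 0.75 m from the base axis. Payload 10.2 kg.
Tool frame: the origin (TCP) lies at the very end of the fingers, on their centre line; the grasp point (between the pads) lies 19 mm behind it; z points along the fingers, y is the direction in which the jaws open and shut (so a half turn about z gives the same grasp; the last joint's range is limited). The gripper opens to 88 mm and grips with 3 to 60 N. Pads are 18 mm wide; open, the fingers measure 123 mm over their backs; the gripper's body (75 mm by 187 mm) begins 45 mm behind the grasp point.
Start: joints at [1.099, 0.313, 1.498, -0, 1.331, -0.223], TCP at [0.129, 0.509, 0.2] pointing down, gripper open.
Joint ranges: [-2.94, 2.94], [-0.97, 2.17], [0.19, 2.56], [-1.23, 4.37], [0.02, 3.11], [-2.88, 2.88]. Speed limits (rad/s): [2.39, 2.39, 3.01, 3.14, 3.14, 3.14].

## Interface

Orientations are given as a rotation vector (axis times angle).
In Python, from bench import env gives the robot as it stands.
- The arm moves only by the tool arm_command, never from a script. Its argument "steps" is a list of rows, each an object of numbers: "x", "y", "z": the shift along the tool's x, y, z in mm; "spin": the turn about the tool's z in degrees. A call has 1 to 5 rows; each row shifts and turns the commanded pose from where the row before left it, along the tool's axes as they then stand; what a row does not reach is not made up. A row lasts 1/12 s, in which the tool goes at most 41.7 mm and 7.16 degrees, less where a joint would pass 70% of its speed; a pose out of reach is approached as far as the arm can. A call is refused whole if a number of a shift passes 41.7 or a number of a turn 7.16, either way. A call with a gripper value outside its range is refused whole. "jaw" is the gripper command: -1 is shut, 1 is fully open, values between are in proportion, set as the call begins (left out, the last holds). The fingers move at their own pace and stop on an object; "grip_force" is the grip in N (left out, the last holds). Time passes only in rows, so rows that do not move let the fingers close. It gives the time, the measured TCP pose, the force and the opening at its end, in the units of the state.
- env.state(): the state, without advancing time (a new reading comes with each control period).
- env.read_camera(name): name is "side" or "top"; returns (picture, depth): 420x560x3 uint8, blue, green, red; 420x560 float32, m along the optical axis (not along the pixel's ray), 0 where there is no reading.
- env.calibration(name): a dict with "intrinsics" (3x3 intrinsics, pixels), "R" (3x3) and "t" (3): a world point X has camera coordinates R X + t. Camera axes: x right, y down, z forward; pixel columns grow to the right and rows downward; lengths in m; the calibration is good to about 2 mm. A picture is of the moment at which its call begins. calibration takes no time and is no camera call.
- env.job_done(): hands the job in, once; it reports no verdict.
The state is a dict: "time": time; "joint_pos": joint angles; "joint_velocities": joint speeds; "joint_torque": joint torques, N m; "tool_pos": TCP position; "ee_rot": TCP orientation; "wrist_force": force on the tool from outside, world axes, zero at the start; "wrist_torque": the same for the moment, N m; "gripper_width": finger opening in m.
Only numpy, scipy, OpenCV 4.12 (cv2) and the standard library are available. Lean on these libraries where they do the work, as an engineer would, in place of code of your own. Each camera call takes 0.05 s, during which the arm holds its last target. There are 200 camera calls.

## Task

Two pencil microphones lie in the grooves of the aluminium jig on the bench. Push the longer one along its groove until its nose touches the rubber-faced end stop and leave it there, without lifting it out of the groove. Leave the shorter microphone where it is.

Things in the scene. Friction and masses are not known exactly. Their poses are not given: they have to be found in the camera images.
- jig: fixed jig: steel base 300 x 150 x 8 mm, two parallel aluminium V-blocks 260 long, 42 wide, tops 29 mm above bench. Origin: centre of underside, on the bench; z up, x along the grooves to the stop. Grooves (90-degree V, 22 wide, 11 deep) at y = +40 and -40 mm, from x = -130 (open end) to +130 (stop). A mic in a groove has its axis 35 mm, its top 47 mm above bench. Either mic may be in either groove
- stop: rigid grey plate with black rubber pads, upright across the +x end of both grooves, fixed to the jig: 15 mm thick with the pads, 150 mm wide, top 60 mm above bench. Origin on the pads' contact face, midway between the grooves, 35 mm above bench (height of the mics' axes); axes as the jig's, x pointing along the grooves, out through the stop
- long_mic: the longer pencil microphone: dark metal cylinder, 24 mm diameter, 150 mm long, flat ends, bright bands near the nose (+x end), black socket in the tail (-x end). Origin mid-axis; x along the axis to the nose: nose face at x = +75, tail face at -75 mm. 0.20 kg. Starts in a groove, nose towards the stop, 50 to 100 mm short of it; slides at 1 to 4 N
- short_mic: the shorter pencil microphone: dark metal cylinder, 24 mm diameter, 90 mm long, flat ends, bright bands near the nose (+x end), black socket in the tail (-x end). Origin mid-axis; x along the axis to the nose: nose face at x = +45, tail face at -45 mm. 0.12 kg. Starts in a groove, nose towards the stop, 80 to 130 mm short of it
There are look-alikes about, which are no part of the job. What is shaped like the long_mic but yellow is not meant.

How it is judged:
By the outcome, as a careful person would: the job done as asked, in the order asked, and still so for the second after the job is handed in, with the robot touching nothing.
It also fails if it takes over 32 s, if anything falls off the work surface, if the arm or the gripper's body presses on something with over 40 N, if the wrist force passes 120 N, or if a joint passes its speed limit or range.

## Working session

There is one attempt and no reset: what is moved stays moved. The work goes in short steps, Python scripts to look and compute and a tool call to move; the robot and the scene stay as the last step left them, time stands still between calls to the robot, and variables do not carry over. Pictures are saved under pics/ and viewed, about 8 in all and at most 12, crops included, and the job is handed in when it is done.

Besides the shell and the picture viewer there is one more tool, called as a command line: name --argument value ..., lists and objects as JSON in quotes. arm_command: Moves the arm, as the interface text tells. Its arguments: {"type":"object","properties":{"steps":{"type":"array"},"jaw":{"type":"number"},"grip_force":{"type":"number"}},"required":["steps"]}

```bash
mkdir -p pics
cat > h.py <<'E'
from bench import env
import cv2, numpy as np
def cam(n):
    p,d=env.read_camera(n); c=env.calibration(n)
    return p,d,np.array(c["intrinsics"]),np.array(c["R"]),np.array(c["t"])
def onplane(u,v,z,n):
    c=env.calibration(n);K,R,t=[np.array(c[k]) for k in("intrinsics","R","t")]
    r=R.T@np.linalg.inv(K)@np.array([u,v,1.]); o=-R.T@t.ravel()
    return o+r*(z-o[2])/r[2]
def proj(X,n):
    c=env.calibration(n);K,R,t=[np.array(c[k]) for k in("intrinsics","R","t")]
    q=K@(R@np.array(X)+t.ravel()); return q[:2]/q[2]
E
python3 - <<'E'
from h import *
for n in("top","side"):
    p,d,K,R,t=cam(n); cv2.imwrite(f"pics/{n}0.png",p); np.save(f"{n}0.npy",d); print(n,(-R.T@t.ravel()).round(3),K.round(0).tolist())
print(env.state())
E
```

```text
top [ 0.412 -0.013  0.934] [[499.0, 0.0, 282.0], [0.0, 499.0, 206.0], [0.0, 0.0, 1.0]]
side [ 0.007 -0.637  0.524] [[508.0, 0.0, 279.0], [0.0, 508.0, 211.0], [0.0, 0.0, 1.0]]
{'time': 0.1, 'joint_pos': array([ 1.09860745e+00,  3.13367748e-01,  1.49836159e+00, -1.95555702e-05,
        1.33098871e+00, -2.23392020e-01]), 'joint_velocities': array([ 6.61240821e-05, -1.67235208e-03, -2.35253229e-03,  1.65989720e-04,
        6.86215899e-05,  1.75382381e-03]), 'joint_torque': array([ 2.38296656e-03, -4.02813148e+01, -2.52646047e+01,  6.95228088e-02,
        3.42013815e-02, -5.98117003e-05]), 'tool_pos': array([0.12916527, 0.50859106, 0.1996316 ]), 'ee_rot': array([-3.89749325e-01, -3.11695355e+00,  1.67188959e-03]), 'wrist_force': array([-0.63643105, -0.40546554, -0.03347299]), 'wrist_torque': array([-0.00294725, -0.0332926 , -0.02997175]), 'gripper_width': 0.08791732295486192}
```

View pics/top0.png

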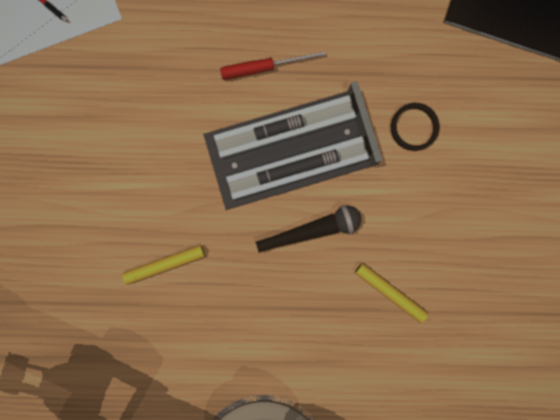

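View pics/side0.png

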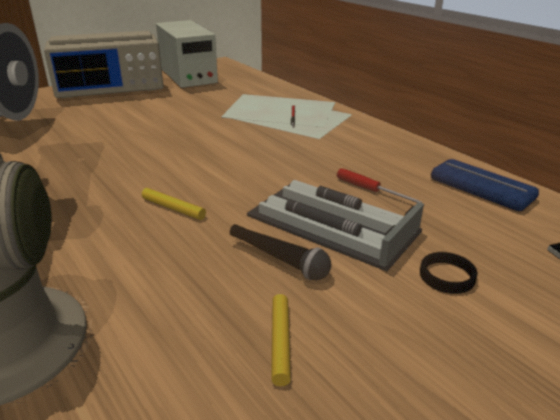

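Up in the top image is world +x and left is +y. The jig grooves run right towards the stop at (367,125).

Candidates in the top image:
- Dark cylinder in the near groove, (260,175)–(338,157): the long mic.
- Dark cylinder in the far groove, (255,132)–(302,121): the short mic.
- Black handheld microphone at (305,230): look-alike.
- Yellow sticks at (165,265) and (392,293): look-alikes.

I choose the near-groove one and will measure it, then check it in a crop.

Run:
```python
from h import *
p=cv2.imread("pics/top0.png")
for nm,a,b in(("long",(258,176),(340,157)),("short",(254,133),(303,121))):
    A=onplane(*a,.04,"top");B=onplane(*b,.04,"top");print(nm,A.round(3),B.round(3),np.linalg.norm(B-A).round(3))
d=np.load("top0.npy");print("depth mid long, stop top",d[167,298],d[125,366])
# dark blob of mics by depth/height
c=env.calibration("top");K,R,t=[np.array(c[k]) for k in("intrinsics","R","t")];t=t.ravel()
v,u=np.mgrid[:420,:560];P=np.stack([(u-K[0,2])/K[0,0]*d,(v-K[1,2])/K[1,1]*d,d],-1)
W=(P-t)@R
roi=(u>195)&(u<390)&(v>75)&(v<215)&(d>0)
m=(roi&(W[...,2]>.037)&(W[...,2]<.053)).astype(np.uint8)
n,l,s,ce=cv2.connectedComponentsWithStats(m)
for i in range(1,n):
    if s[i,4]>60:
        q=W[l==i];cen=np.median(q[:,:2],0);_,_,vt=np.linalg.svd(q[:,:2]-q[:,:2].mean(0));a=vt[0]*(-np.sign(vt[0][1]))
        e=(q[:,:2]-cen)@a;print(s[i],"axis",a.round(3),"ends",(cen+a*e.min()).round(3),(cen+a*e.max()).round(3),"len",np.ptp(e).round(3),"z95",np.percentile(q[:,2],95).round(3))
q=W[roi&(W[...,2]>.055)&(W[...,2]<.07)];print("stop top",len(q),cv2.minAreaRect(q[:,:2].astype(np.float32)))
cv2.imwrite("pics/crop.png",cv2.resize(p[75:215,195:395],None,fx=4,fy=4,interpolation=cv2.INTER_CUBIC))
```

```text
long [0.521 0.022 0.04 ] [ 0.559 -0.125  0.04 ] 0.152
short [0.599 0.032 0.04 ] [ 0.623 -0.057  0.04 ] 0.092
depth mid long, stop top 0.89514345 0.8860672
[350  95  26  69 146] axis [-0.947 -0.322] ends [ 0.673 -0.144] [ 0.549 -0.186] len 0.131 z95 0.052
[253 114  51  26 630] axis [ 0.308 -0.951] ends [0.597 0.031] [ 0.625 -0.055] len 0.09 z95 0.049
[ 256  149   83   36 1066] axis [ 0.312 -0.95 ] ends [0.516 0.023] [ 0.563 -0.119] len 0.15 z95 0.048
[335 206  25   9 146] axis [ 0.025 -1.   ] ends [ 0.461 -0.118] [ 0.462 -0.161] len 0.043 z95 0.051
stop top 670 ((0.6208012104034424, -0.1659529060125351), (0.1498461812734604, 0.016176238656044006), 18.486034393310547)
```

View pics/crop.png

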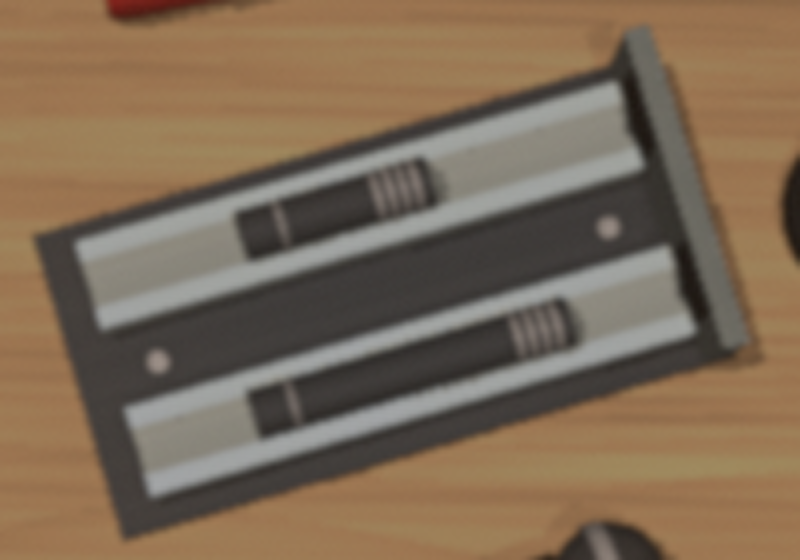

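The crop confirms it. The near-groove mic measures 150 mm with its bands towards the stop, and the far one measures 90 mm. The groove axis is u ≈ (0.312, -0.950) and the gap to the stop is about 55 mm. I'll turn the tool y axis along -u, shut the jaws and go behind the tail.

arm_command --steps '[{"spin": -6.5},{"spin": -6.5},{"spin": -6.5},{"spin": -6.5},{"spin": -6.4}]' --jaw -1 --grip_force 20

```text
$.steps[0]: bad value
```

arm_command --steps '[{"x": -15,"y": -37},{"x": -15,"y": -37},{"x": -15,"y": -37},{"x": -15,"y": -37},{"x": -15,"y": -37}]'

```text
$.steps[0]: bad value
```

arm_command --steps '[{"x": -15,"y": -37},{"x": -15,"y": -37},{"x": -15,"y": -37},{"x": -15,"y": -37},{"x": -15,"y": -37}]'

```text
$.steps[0]: bad value
```

Perhaps every key is required.

arm_command --steps '[{"x": 0,"y": 0,"z": 0,"spin": -6.5},{"x": 0,"y": 0,"z": 0,"spin": -6.5},{"x": 0,"y": 0,"z": 0,"spin": -6.5},{"x": 0,"y": 0,"z": 0,"spin": -6.5},{"x": 0,"y": 0,"z": 0,"spin": -6.4}]' --jaw -1 --grip_force 20

```text
time: 0.52
tool_pos: [0.1292, 0.5087, 0.1998]
ee_rot: [0.504, -3.1, 0.001]
wrist_force: [0.5, -0.1, 0.4]
gripper_width: 0.0568
```

arm_command --steps '[{"x": -15,"y": -37,"z": 0,"spin": 0},{"x": -15,"y": -37,"z": 0,"spin": 0},{"x": -15,"y": -37,"z": 0,"spin": 0},{"x": -15,"y": -37,"z": 0,"spin": 0},{"x": -15,"y": -37,"z": 0,"spin": 0}]'

```text
time: 0.93
tool_pos: [0.2588, 0.3548, 0.1999]
ee_rot: [0.496, -3.102, 0.0]
wrist_force: [1.0, 0.8, 1.2]
gripper_width: 0.0234
```

arm_command --steps '[{"x": -15,"y": -37,"z": 0,"spin": 0},{"x": -15,"y": -37,"z": 0,"spin": 0},{"x": -15,"y": -37,"z": 0,"spin": 0},{"x": -15,"y": -37,"z": 0,"spin": 0},{"x": -15,"y": -37,"z": 0,"spin": 0}]'

```text
time: 1.35
tool_pos: [0.3878, 0.2022, 0.2001]
ee_rot: [0.495, -3.102, -0.0]
wrist_force: [0.0, 0.8, 1.0]
gripper_width: 0.0005
```

arm_command --steps '[{"x": -15,"y": -37,"z": 0,"spin": 0},{"x": -15,"y": -37,"z": 0,"spin": 0},{"x": -15,"y": -37,"z": 0,"spin": 0},{"x": -15,"y": -37,"z": 0,"spin": 0},{"x": 0,"y": 0,"z": 0,"spin": 0}]'

```text
time: 1.77
tool_pos: [0.4931, 0.0773, 0.1993]
ee_rot: [0.488, -3.103, 0.002]
wrist_force: [0.2, 0.3, -0.3]
gripper_width: 0.0003
```

arm_command --steps '[{"x": -5,"y": 0,"z": 30,"spin": 0},{"x": 0,"y": 0,"z": 35,"spin": 0},{"x": 0,"y": 0,"z": 35,"spin": 0},{"x": 0,"y": 0,"z": 30,"spin": 0},{"x": 0,"y": 0,"z": 10,"spin": 0}]'

```text
time: 2.18
tool_pos: [0.4923, 0.0838, 0.0562]
ee_rot: [0.494, -3.096, -0.002]
wrist_force: [-0.6, 0.1, -1.0]
gripper_width: 0.0003
```

Run:
```python
from h import *
p=cam("side")[0]; q=cam("top")[0]
cv2.imwrite("pics/down.png",np.hstack([cv2.resize(p[150:290,225:445],None,fx=1.8,fy=1.8),cv2.resize(q[75:215,195:395],None,fx=1.8,fy=1.8)]))
print(env.state()["tool_pos"],env.state()["wrist_force"])
```

```text
[0.49396131 0.08375368 0.05903666] [-0.04679477  0.12247304  0.65479944]
```

View pics/down.png

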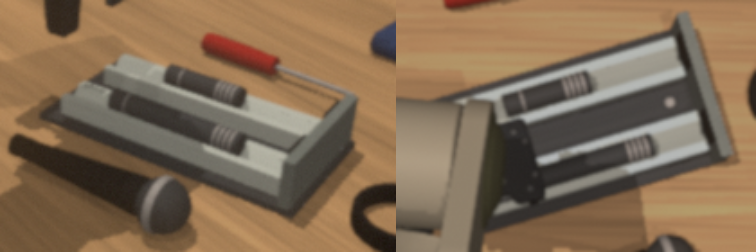

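The side view shows the fingertips behind the groove's open end, at crop (62,30), with both mics undisturbed. I'll check that projection while lowering.

```bash
python3 -c "
from h import *
print(proj([.494,.0838,.059],'side'),proj([.516,.023,.035],'side'))"
```

```text
[260.15936109 183.77308156] [287.9601186 204.0946717]
```

arm_command --steps '[{"x": -2,"y": 0,"z": 12,"spin": 0},{"x": 0,"y": 0,"z": 12,"spin": 0},{"x": 0,"y": 0,"z": 0,"spin": 0}]'

```text
time: 2.53
tool_pos: [0.497, 0.0843, 0.0365]
ee_rot: [-0.496, 3.102, -0.0]
wrist_force: [-0.2, 1.2, 0.6]
gripper_width: 0.0003
```

Run:
```python
from h import *
p=cam("side")[0]
cv2.imwrite("pics/down2.png",cv2.resize(p[110:260,200:350],None,fx=4,fy=4,interpolation=cv2.INTER_CUBIC))
s=env.state();print(s["tool_pos"],s["wrist_force"],proj(s["tool_pos"],"side"))
```

```text
[0.49731319 0.08422599 0.03727505] [0.49505429 0.63808888 0.14797801] [261.55908374 193.00832922]
```

View pics/down2.png

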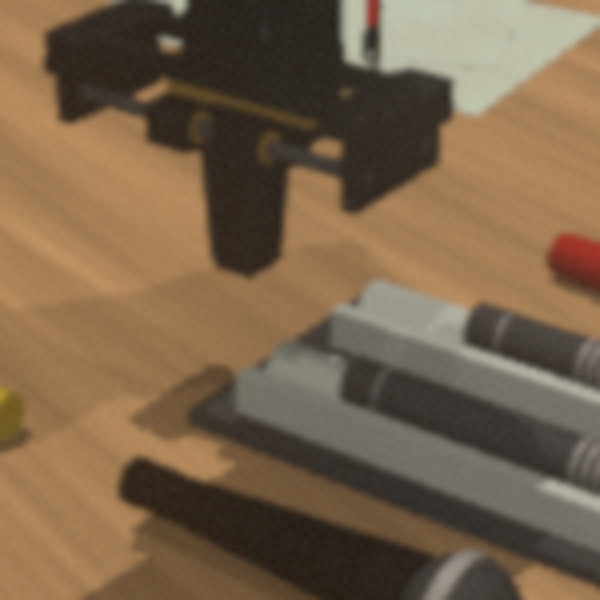

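The side view puts the fingertip at full-image (262,178), about 15 px above where the reported TCP projects. I'll check it with depth.

Run:
```python
from h import *
def world(n):
    p,d,K,R,t=cam(n);v,u=np.mgrid[:420,:560]
    return d,(np.stack([(u-K[0,2])/K[0,0]*d,(v-K[1,2])/K[1,1]*d,d],-1)-t.ravel())@R
d,W=world("side")
for v in(150,160,168,172,175,177,180,184):print(v,d[v,262].round(3),W[v,262].round(3))
print("mic side",W[212,310].round(3), "bench",W[280,230].round(3),"tail top",W[201,290].round(3))
d,W=world("top")
for u,v in((300,165),(245,250),(230,160)):print("top",W[v,u].round(3))
s=env.state();print(s["time"],s["tool_pos"],s["joint_pos"].round(3))
```

```text
150 0.9 [0.473 0.045 0.15 ]
160 0.945 [0.491 0.072 0.115]
168 0.954 [0.491 0.072 0.098]
172 0.957 [0.49  0.071 0.091]
175 0.958 [0.489 0.07  0.085]
177 0.964 [0.491 0.072 0.08 ]
180 1.126 [ 0.57   0.189 -0.001]
184 1.11 [ 0.56   0.174 -0.001]
mic side [ 0.525 -0.032  0.041] bench [ 0.329 -0.069 -0.   ] tail top [0.513 0.013 0.047]
top [ 0.542 -0.053  0.049]
top [ 0.387  0.044 -0.   ]
top [0.497 0.041 0.38 ]
2.6833 [0.49772669 0.08418131 0.03777406] [-0.065  0.463  1.752  0.     0.925 -1.952]
```

Depth says the fingertip is at z≈0.08 while the state says 0.038. The horizontal position agrees, and bench and mic heights come out right. I'll back off clear of the block end, go down by 20 mm (safe under either reading) and measure the tip again.

arm_command --steps '[{"x": 0,"y": 15,"z": 0,"spin": 0},{"x": 0,"y": 0,"z": 10,"spin": 0},{"x": 0,"y": 0,"z": 10,"spin": 0},{"x": 0,"y": 0,"z": 0,"spin": 0}]'

```text
time: 3.02
tool_pos: [0.4913, 0.0981, 0.0145]
ee_rot: [0.495, -3.1, -0.001]
wrist_force: [-0.5, 0.3, -0.7]
gripper_width: 0.0005
```

```bash
cat >> h.py <<'E'
def world(n):
    p,d,K,R,t=cam(n);v,u=np.mgrid[:420,:560]
    return p,d,(np.stack([(u-K[0,2])/K[0,0]*d,(v-K[1,2])/K[1,1]*d,d],-1)-t.ravel())@R
def tip():
    "lowest point of the fingers as the side camera sees them"
    s=env.state();T=s["tool_pos"];p,d,W=world("side")
    m=(d>0)&(np.hypot(W[...,0]-T[0],W[...,1]-T[1])<.024)&(p.max(2)<60)&(W[...,2]>.012)
    q=W[m];v,u=np.nonzero(m);i=np.argmax(v);print("tip px",u[i],v[i],"low z",np.percentile(q[:,2],[1,5]).round(3),q[i].round(3),"state",T.round(4),s["wrist_force"].round(1),"t",s["time"])
    return p
E
python3 - <<'E'
from h import *
p=tip();cv2.imwrite("pics/down3.png",cv2.resize(p[110:260,200:350],None,fx=4,fy=4,interpolation=cv2.INTER_CUBIC))
E
```

```text
tip px 255 186 low z [0.058 0.062] [0.483 0.086 0.057] state [0.4913 0.0981 0.0145] [-0.5  0.3 -0.7] t 3.0167
```

View pics/down3.png

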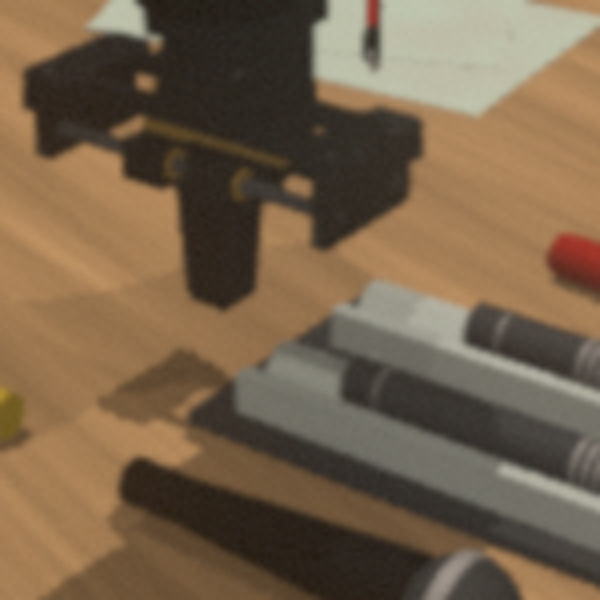

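The tip moved with the command and is now truly at z≈0.057 against a state of 0.0145. The state's z therefore reads about 42 mm low, and I trust the camera. For a true z of about 0.035 I go down 21 mm more, beyond the block end, and re-measure.

arm_command --steps '[{"x": 0,"y": 0,"z": 7,"spin": 0},{"x": 0,"y": 0,"z": 7,"spin": 0},{"x": 0,"y": 0,"z": 7,"spin": 0},{"x": 0,"y": 0,"z": 0,"spin": 0}]'

```text
time: 3.4
tool_pos: [0.4913, 0.0983, -0.0064]
ee_rot: [0.495, -3.1, -0.001]
wrist_force: [0.1, 0.1, -1.0]
gripper_width: 0.0005
```

Run:
```python
from h import *
tip()
s=env.state();r=cv2.Rodrigues(s["ee_rot"])[0];d=s["tool_pos"]-[.516,.023,.035];print("rel. tail along tool x,y",(r.T@d*1e3).round(1),r[:,1].round(3))
```

```text
tip px 255 195 low z [0.038 0.04 ] [0.482 0.084 0.038] state [ 0.4913  0.0983 -0.0064] [ 0.1  0.1 -1. ] t 3.4
rel. tail along tool x,y [-0.4 79.1 40.8] [-0.311  0.95   0.001]
```

The true tip height is about 36 mm, the lateral error is under 1 mm, and contact is expected after about 61 mm. I'm advancing.

arm_command --steps '[{"x": 0,"y": -12,"z": 0,"spin": 0},{"x": 0,"y": -12,"z": 0,"spin": 0},{"x": 0,"y": -12,"z": 0,"spin": 0},{"x": 0,"y": -12,"z": 0,"spin": 0},{"x": 0,"y": 0,"z": 0,"spin": 0}]'

```text
time: 3.87
tool_pos: [0.5082, 0.0503, -0.0046]
ee_rot: [-0.491, 3.102, -0.001]
wrist_force: [0.6, -0.4, 0.2]
gripper_width: 0.0005
```

arm_command --steps '[{"x": 0,"y": -4,"z": 0,"spin": 0},{"x": 0,"y": -4,"z": 0,"spin": 0},{"x": 0,"y": -4,"z": 0,"spin": 0},{"x": 0,"y": -4,"z": 0,"spin": 0},{"x": 0,"y": -4,"z": 0,"spin": 0}]'

```text
time: 4.28
tool_pos: [0.5133, 0.0338, -0.0049]
ee_rot: [0.496, -3.102, -0.001]
wrist_force: [-0.5, 2.6, 1.3]
gripper_width: 0.0004
```

Run:
```python
from h import *
p=tip();q=cam("top")[0]
cv2.imwrite("pics/push1.png",np.hstack([cv2.resize(p[150:290,225:445],None,fx=1.8,fy=1.8),cv2.resize(q[75:215,195:395],None,fx=1.8,fy=1.8)]))
```

```text
tip px 287 208 low z [0.037 0.041] [0.506 0.013 0.035] state [ 0.5133  0.0338 -0.0049] [-0.5  2.6  1.3] t 4.2833
```

View pics/push1.png

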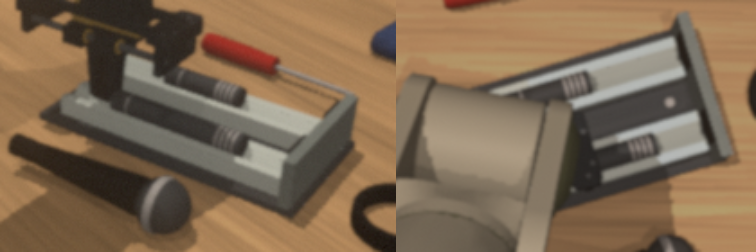

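The fingers are on the mic's tail (2.7 N), low in the groove with both mics seated. About 48 mm remain.

arm_command --steps '[{"x": 0,"y": -5,"z": 0,"spin": 0},{"x": 0,"y": -5,"z": 0,"spin": 0},{"x": 0,"y": -5,"z": 0,"spin": 0},{"x": 0,"y": -5,"z": 0,"spin": 0},{"x": 0,"y": -5,"z": 0,"spin": 0}]'

```text
time: 4.8
tool_pos: [0.5212, 0.0095, -0.0049]
ee_rot: [0.495, -3.102, -0.0]
wrist_force: [-0.6, 2.7, 1.1]
gripper_width: 0.0002
```

arm_command --steps '[{"x": 0,"y": -4,"z": 0,"spin": 0},{"x": 0,"y": -4,"z": 0,"spin": 0},{"x": 0,"y": -3,"z": 0,"spin": 0},{"x": 0,"y": -2,"z": 0,"spin": 0},{"x": 0,"y": 0,"z": 0,"spin": 0}]'

```text
time: 5.22
tool_pos: [0.5253, -0.0028, -0.0049]
ee_rot: [-0.495, 3.102, -0.0]
wrist_force: [0.4, -0.1, 0.3]
gripper_width: 0.0007
```

Run:
```python
from h import *
tip()
p,d,W=world("top");u=np.array([.312,-.95]);n=np.array([.95,.312])
q=W[d>0];a=(q[:,:2]-[.516,.023])@u;l=(q[:,:2]-[.516,.023])@n
m=(abs(l)<.008)&(q[:,2]>.04)&(q[:,2]<.054)&(a>.1);print("nose along",np.percentile(a[m],[95,99,100]).round(4))
m=(q[:,2]>.055)&(q[:,2]<.066)&(a>.18)&(a<.24)&(abs(l)<.06);print("stop along",np.percentile(a[m],[0,1,5,50,99]).round(4))
```

```text
tip px 305 216 low z [0.035 0.04 ] [ 0.519 -0.025  0.032] state [ 0.5253 -0.0028 -0.0049] [ 0.4 -0.1  0.3] t 5.2167
nose along [0.192  0.205  0.2055]
stop along [0.2043 0.2048 0.2058 0.2129 0.2197]
```

arm_command --steps '[{"x": 0,"y": -2,"z": 0,"spin": 0},{"x": 0,"y": -2,"z": 0,"spin": 0},{"x": 0,"y": -2,"z": 0,"spin": 0},{"x": 0,"y": -1,"z": 0,"spin": 0}]'

```text
time: 5.65
tool_pos: [0.5274, -0.0091, -0.0049]
ee_rot: [0.495, -3.102, -0.0]
wrist_force: [-1.4, 2.3, 0.7]
gripper_width: 0.0004
```

arm_command --steps '[{"x": 0,"y": -1,"z": 0,"spin": 0},{"x": 0,"y": -1,"z": 0,"spin": 0}]'

```text
time: 5.82
tool_pos: [0.528, -0.0109, -0.0049]
ee_rot: [-0.495, 3.102, 0.0]
wrist_force: [-0.3, 2.5, 1.0]
gripper_width: 0.0006
```

arm_command --steps '[{"x": 0,"y": -1,"z": 0,"spin": 0}]'

```text
time: 5.9
tool_pos: [0.5283, -0.0118, -0.0049]
ee_rot: [0.495, -3.102, -0.0]
wrist_force: [-0.7, 2.8, 0.1]
gripper_width: 0.0006
```

arm_command --steps '[{"x": 0,"y": -1,"z": 0,"spin": 0},{"x": 0,"y": -1,"z": 0,"spin": 0}]'

```text
time: 6.07
tool_pos: [0.5289, -0.0138, -0.0049]
ee_rot: [0.495, -3.102, -0.0]
wrist_force: [-0.4, 2.7, -0.2]
gripper_width: 0.0005
```

arm_command --steps '[{"x": 0,"y": -1,"z": 0,"spin": 0}]'

```text
time: 6.15
tool_pos: [0.5292, -0.0147, -0.0049]
ee_rot: [-0.495, 3.102, 0.0]
wrist_force: [0.1, 2.4, -0.5]
gripper_width: 0.0007
```

arm_command --steps '[{"x": 0,"y": -1,"z": 0,"spin": 0}]'

```text
time: 6.23
tool_pos: [0.5295, -0.0157, -0.0049]
ee_rot: [-0.495, 3.102, 0.0]
wrist_force: [-1.4, 2.5, 0.4]
gripper_width: 0.0003
```

arm_command --steps '[{"x": 0,"y": -1,"z": 0,"spin": 0}]'

```text
time: 6.32
tool_pos: [0.5296, -0.0162, -0.0049]
ee_rot: [0.495, -3.102, -0.001]
wrist_force: [-1.9, 10.6, 3.7]
gripper_width: 0.0004
```

Run:
```python
from h import *
tip();q=cam("top")[0]
cv2.imwrite("pics/push2.png",cv2.resize(q[100:190,300:390],None,fx=6,fy=6,interpolation=cv2.INTER_CUBIC))
```

```text
tip px 311 218 low z [0.036 0.04 ] [ 0.525 -0.036  0.031] state [ 0.5296 -0.0162 -0.0049] [-1.9 10.6  3.7] t 6.3167
```

View pics/push2.png

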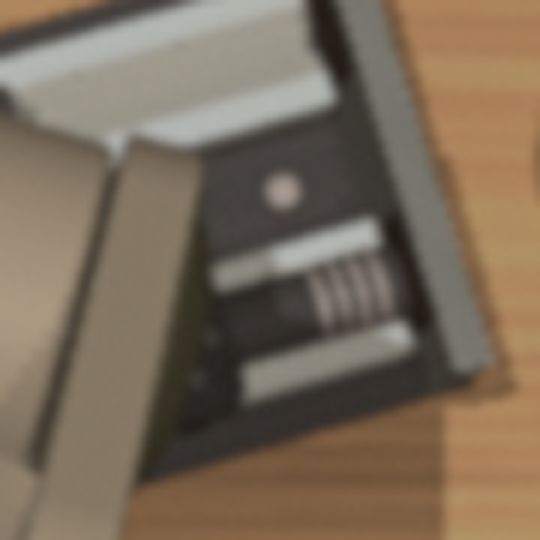

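The force jumped to 10.8 N and the nose meets the stop's pad at crop (410,285). Now I back off along the groove, then go up.

arm_command --steps '[{"x": 0,"y": 0,"z": 0,"spin": 0},{"x": 0,"y": 1,"z": 0,"spin": 0},{"x": 0,"y": 5,"z": 0,"spin": 0},{"x": 0,"y": 10,"z": 0,"spin": 0},{"x": 0,"y": 15,"z": 0,"spin": 0}]'

```text
time: 6.83
tool_pos: [0.5202, 0.0129, -0.0049]
ee_rot: [-0.494, 3.102, -0.001]
wrist_force: [-0.0, 1.0, 0.3]
gripper_width: 0.0002
```

arm_command --steps '[{"x": 0,"y": 10,"z": -20,"spin": 0},{"x": 0,"y": 0,"z": -35,"spin": 0},{"x": 0,"y": 0,"z": -35,"spin": 0},{"x": 0,"y": 35,"z": -15,"spin": 0},{"x": 0,"y": 38,"z": -10,"spin": 0}]'

```text
time: 7.25
tool_pos: [0.4951, 0.0919, 0.1125]
ee_rot: [-0.49, 3.099, -0.002]
wrist_force: [0.5, 1.4, 0.7]
gripper_width: 0.0007
```

arm_command --steps '[{"x": 0,"y": 38,"z": 0,"spin": 0},{"x": 0,"y": 38,"z": 0,"spin": 0},{"x": 0,"y": 38,"z": 0,"spin": 0},{"x": 0,"y": 38,"z": 0,"spin": 0},{"x": 0,"y": 0,"z": 0,"spin": 0}]'

```text
time: 7.67
tool_pos: [0.4442, 0.2413, 0.1102]
ee_rot: [0.504, -3.101, -0.002]
wrist_force: [0.4, -0.3, -1.0]
gripper_width: 0.0003
```

Run:
```python
from h import *
p,d,W=world("top");s=cam("side")[0]
cv2.imwrite("pics/end.png",np.hstack([cv2.resize(s[150:290,225:445],None,fx=1.8,fy=1.8),cv2.resize(p[75:215,195:395],None,fx=1.8,fy=1.8)]))
u=np.array([.312,-.95]);n=np.array([.95,.312])
q=W[d>0];a=(q[:,:2]-[.516,.023])@u;l=(q[:,:2]-[.516,.023])@n
for nm,o in(("long",0),("short",.08)):
    m=(abs(l-o)<.008)&(q[:,2]>.042)&(q[:,2]<.052)&(a>-.1)&(a<.2);print(nm,np.percentile(a[m],[0,1,99,100]).round(4),"z",np.percentile(q[m,2],95).round(3))
st=env.state();print(st["time"],st["tool_pos"])
```

```text
long [0.0545 0.0557 0.1982 0.1994] z 0.049
short [0.0181 0.0191 0.1073 0.1079] z 0.049
7.7667 [0.44621375 0.23727834 0.11004488]
```

View pics/end.png

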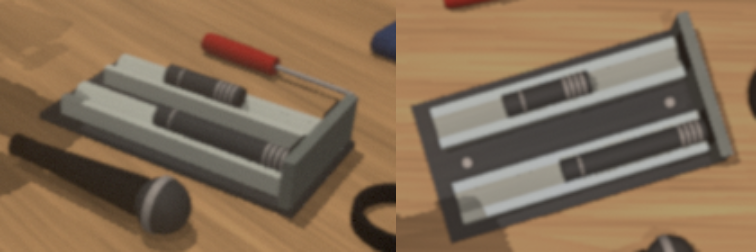

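The long mic lies in its groove with its nose at the pad: tail at 54.5 mm + 150 = 204.5 mm, against the stop at about 204–205 mm. The short mic has not moved.

```bash
python3 -c "
from bench import env
print(env.job_done())"
```

```text
the job is handed in; nothing more can be done
None
```

The long microphone now rests in its groove with its nose against the rubber stop. I pushed its tail about 55 mm with the shut fingers and handed the job in at about 7.8 s.

**Contact:** The push took about 2.7 N, then jumped to 10.8 N when the nose met the stop. After the arm backed off, the tail plus 150 mm came to 204.5 mm along the groove, and the stop face measured about 204–205 mm. The microphone's top measured 49 mm, the same as before within the camera error, so it was not lifted.

**Short microphone:** Its tail was at 18 mm along the groove before and after, so it did not move. The arm is clear of everything.

**Disagreement:** The robot's reported TCP height read about 42 mm lower than the fingertip height seen by the side camera (depth and pixel position agreed). I used the camera's height for the push, and the contact forces bore it out. The cause of the offset is not known.

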